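# Fit the filter slider and click it to its first stop

## Robot

A 6-joint arm with a two-finger parallel gripper is mounted at the origin on the work surface. World frame = base frame: x ahead of the robot, y to its left, z up, the work surface at z = 0. Lengths are in m, angles in rad, forces in N, time in s.
With the tool pointing down it reaches from about 0.35 to 0.85 m from the base axis. Payload 8.1 kg.
Tool frame: the origin (TCP) lies at the very end of the fingers, on their centre line; the grasp point (between the pads) lies 19 mm behind it; z points along the fingers, y is the direction in which the jaws open and shut (so a half turn about z gives the same grasp; the last joint's range is limited). The gripper opens to 93 mm and grips with 3 to 60 N. Pads are 15 mm wide; open, the fingers measure 128 mm over their backs; the gripper's body (75 mm by 188 mm) begins 65 mm behind the grasp point.
Start: joints at [-1.422, 0.13, 1.488, -0, 1.523, -0.085], TCP at [0.139, -0.584, 0.219] pointing down, gripper open.
Joint ranges: [-2.96, 2.96], [-0.89, 2.26], [0.02, 2.5], [-1.34, 4.48], [0, 2.73], [-2.66, 2.66]. Speed limits (rad/s): [2.39, 2.39, 2.79, 3.14, 3.14, 3.14].

## Interface

Orientations are given as a rotation vector (axis times angle).
In Python, from plant import robot gives the robot as it stands.
- The arm moves only by the shell command python3 -m pendant 'ROWS' [OPENING] [FORCE]. ROWS is JSON, a list of rows, each an object with "delta_pos": the shift along the tool's x, y, z in m, a list of three; "spin": the turn about the tool's z in rad. In form: [{"delta_pos": [dx, dy, dz], "spin": spin}, ...]. A call has 1 to 10 rows; each row is the pose to reach, as a shift and turn from the pose measured when the call began, along the tool's axes at that moment; what a row does not reach only later rows make up. A row lasts 1/10 s, in which the tool goes at most 50 mm and 8.59 degrees, less where a joint would pass 70% of its speed; a pose out of reach is approached as far as the arm can. A call with a gripper value outside its range is refused whole. OPENING is the closure, from -1 (fully open) to 1 (shut), set as the call begins (- or left out, the last holds). The fingers move at their own pace and stop on an object; FORCE is the grip in N (left out, the last holds). Time passes only in rows, so rows that repeat a pose let the fingers close. It gives the time, the measured TCP pose, the force and the opening at its end, in the units of the state.
- robot.read_state(): the state, without advancing time (a new reading comes with each control period).
- robot.read_camera(name): name is "scene" or "top" or "wrist"; returns a dict with "color" (480x640x3 uint8, blue, green, red), "camera_matrix" (3x3 intrinsics, pixels), "R" (3x3) and "t" (3): a world point X has camera coordinates R X + t. Camera axes: x right, y down, z forward; pixel columns grow to the right and rows downward; lengths in m; the calibration is good to about 2 mm. A picture is of the moment at which its call begins. There is no depth.
- robot.close_job(): hands the job in, once; it reports no verdict.
Trained networks look in the newest picture that a camera, given by its name, has taken for a name from the list of things; names that differ only in an ending like _2 or _b are one class to them, and where a whole thing is asked for, a point or a joint stands for the part that bears it (a point fixed in the world has none). Each returns a list of dicts, best first, with "score" (0 to 1); they miss things now and then, are a little off and sometimes report something else, mostly with a low value. They report only what shows in the picture. A call takes as long as a camera call.
- robot.outline_of(camera, label): "mask" (480x640 bool, what is visible of it).
- robot.mark_of(camera, label): "location" ([x, y, z] in m, in the coordinates of the camera as it stood for that picture, good to about 4 mm: a listed point, or the origin of a listed thing).
The state is a dict: "t": time; "q": joint angles; "dq": joint speeds; "joint_torque": joint torques, N m; "tool_pos": TCP position; "orientation": TCP orientation; "force": force on the tool from outside, world axes, zero at the start; "wrist_torque": the same for the moment, N m; "opening": finger opening in m.
Only numpy, scipy, OpenCV 4.12 (cv2) and the standard library are available. Lean on these libraries where they do the work, as an engineer would, in place of code of your own. Each camera call takes 0.05 s, during which the arm holds its last target.

## Task

Lift the filter slider with the three round glasses out of the fitted tray, lay it flat in the microscope's guide in front of the stage tunnel with its squeeze grip at the outer end, and let go of it. Then take it by the squeeze grip, press the latch tab in and slide it under the stage to the first click stop, no further, so that the released tab springs right out and locks it there. Leave the other slider and everything else on the bench where they are.

Things in the scene. Friction and masses are not known exactly. Their poses are not given: they have to be found in the camera images.
- filter_slider_mid (a point): Filter slider: loose aluminium plate 190 x 50 x 10 mm, about 0.3 kg, lying in one of the two tray pockets. Point: half-way along, on the centre line, 16 mm above its underside (near the centre of mass). Axes: x along it to the leading end, z up. On the plate: three black cells with round grey glasses, each 33 long, 38 wide, 10 to 22 mm above the underside, at x -1, 36, 73 mm. Lift it by the cell at -1.
- squeeze_grip (a point): Centre of the filter slider's squeeze grip, 77 mm behind filter_slider_mid, 30 mm above the underside; same axes. Two upright black plates, tops 44 mm above the underside: the fixed one at y -20 to -10, the sprung latch tab at y 10 to 20; 40 mm across free; squeezed 33 mm, with the middle then at y -3.5 mm. Keep fingertips 18 mm or more above the underside here, clear of the guide's horns.
- cross_bar (a point): Middle of the rear face of the cross-bar on the filter slider, 59 mm behind filter_slider_mid, 34 mm above the underside; same axes. The bar is 6 mm thick, 66 mm wide, 24 to 44 mm above the underside, just ahead of the squeeze grip: fingers standing astride the grip without squeezing it can push the slider in by this bar.
- latch_tab (a joint): Press of the latch tab towards the fixed plate, m: 0 free, 0.007 fully in. Spring: 3 N at the start, 6.5 N fully in. It draws in the tooth; about 5 mm frees the tooth from a notch. While the tooth rubs on the strip between stops the tab cannot come out past about 3 mm; in a stop, let go, it reads 0.
- latch_tooth (a point): Tip of the steel tooth on the latch tab; same axes as the slider. 8 mm wide along x, 2 to 9 mm above the slider's underside, at the middle of the grip's length; it stands 5 mm out of the slider's +y side when the tab is free.
- loading_bay (a point): Stand (fixed): middle of the floor of the guide's open tray, 50 mm above the bench. Lay the slider with its middle over this point (10 mm behind to 5 mm ahead), axes alike. Axes: x the way the slider goes in, z up. Tray from x -105 to 111 mm, rails 8 mm high, 1 mm play each side of the slider; sloping lead-in horns on both rails at x -58 to -36 and 56 to 77 mm, 15 mm high.
- tunnel_mouth (a point): Stand: mouth of the tunnel under the stage, 111 mm ahead of loading_bay, on the floor; axes as there. Tunnel 26 mm high; stage top 34 mm above the floor. The microscope head hangs over the stage 50 mm further in, 275 mm above the floor and up, 64 to 80 mm across. No slider cell can be held in the tunnel: slide by the grip.
- first_stop (a point): Stand: where filter_slider_mid stands (16 mm above) at the first click stop, nominally, 88 mm ahead of loading_bay; the next are 37 and 74 mm further. The strip with the stops, on the +y rail, is set differently on each stand, up to 7 mm either way: feel for it. Let the tab go part-way along and push on: the tooth snaps out and stops the slider.
- strip_start (a point): Stand: near end of the steel click-stop strip (nominal, up to 7 mm either way), 60 mm behind loading_bay at the +y rail. Behind it the rail is open and the tooth lies free when the slider is laid in; pushed with the tab not pressed, the tooth butts here and the slider is stopped. The stops are notches 12 mm wide in the strip.
- fitted_tray: Fitted tray (fixed), black with grey foam, 230 x 206 mm; origin under its centre, on the bench; x along the pockets. Two pockets at y 45 and -45 mm, about 3 mm bigger than the sliders all round, floor 8 mm up. Foam 16 mm high beside the cells, but 46 mm high close round the grips (x below -50 mm), so the grip cannot be taken there.
- slit_slider_mid (a point): The other slider, in the other pocket: the same plate, but one long cell with a straight slit and a plain grip without tab. Point as on the filter slider. Leave it alone.
- slide_box: blue plastic microscope-slide box, 102 x 88 x 35 mm, loose; leave it alone
- petri_dish: glass petri dish with lid, 91 mm across, 16 mm high, loose; leave it alone
- oil_bottle: small amber bottle, 34 mm across, 75 mm high, loose; leave it alone
- objective_can: objective canister (grey base, clear cap), 45 mm across, 60 mm high, loose; leave it alone
- lens_tissue_box: white tissue box, 120 x 70 x 50 mm with a tissue standing out of its top, loose; leave it alone
- wash_bottle: white wash bottle with blue spout, 72 mm across, 200 mm high, loose; leave it alone
- tweezers: steel tweezers, lying, loose; leave them alone

How it is judged:
By the outcome, as a careful person would: the job done as asked, in the order asked, and still so for the second after the job is handed in, with the robot touching nothing.
It also fails if it takes over 48 s, if anything falls off the work surface, if the arm or the gripper's body presses on something with over 40 N, if the wrist force passes 120 N, or if a joint passes its speed limit or range.

## Working session

There is one attempt and no reset: what is moved stays moved. The work goes in short steps, Python scripts to look and compute and a shell command to move; the robot and the scene stay as the last step left them, time stands still between calls to the robot, and variables do not carry over. Pictures are saved under pics/ and viewed, and the job is handed in when it is done.

```bash
ls; mkdir -p pics; cat > h.py <<'E'
import numpy as np, cv2
from scipy.spatial.transform import Rotation as R
from plant import robot
def mark(cam,label,c,n=2,pr=True):
    out=[]
    for d in robot.mark_of(cam,label)[:n]:
        X=np.array(c["R"]).T@(np.array(d["location"])-np.array(c["t"]))
        out.append((d["score"],X))
        if pr: print(cam,label,round(d["score"],2),np.round(X,4))
    return out
def st():
    s=robot.read_state(); r=R.from_rotvec(s["orientation"])
    print("t",round(s["t"],2),"pos",np.round(s["tool_pos"],4),"M",np.round(r.as_matrix(),3).tolist(),"F",np.round(s["force"],1),"op",round(s["opening"],4),"q",np.round(s["q"],3))
    return s
E
python3 - <<'E'
from h import *
st()
for cam in ["scene","top","wrist"]:
    c=robot.read_camera(cam); cv2.imwrite(f"pics/{cam}0.png",c["color"])
    print(cam,"campos",np.round(-np.array(c["R"]).T@np.array(c["t"]),3))
    for l in ["filter_slider_mid","squeeze_grip","cross_bar","latch_tooth","loading_bay","tunnel_mouth","first_stop","strip_start","fitted_tray","slit_slider_mid"]:
        mark(cam,l,c)
E
```

```text
pics
t 0.0 pos [ 0.1389 -0.5831  0.2176] M [[0.973, 0.232, -0.0], [0.232, -0.973, 0.002], [0.0, -0.002, -1.0]] F [-0.3  0.   0.2] op 0.093 q [-1.422  0.131  1.489  0.     1.523 -0.085]
scene campos [ 1.029 -0.711  0.834]
scene filter_slider_mid 0.56 [0.5702 0.3663 0.0216]
scene filter_slider_mid 0.53 [ 0.5245  0.3659 -0.0018]
scene squeeze_grip 0.63 [0.5722 0.4371 0.0357]
scene cross_bar 0.91 [0.5721 0.4252 0.0392]
scene cross_bar 0.73 [ 6.960e-01  1.906e-01 -5.000e-04]
scene latch_tooth 0.61 [0.6017 0.4418 0.0152]
scene loading_bay 0.56 [0.4998 0.0096 0.0473]
scene loading_bay 0.44 [0.5739 0.4231 0.0413]
scene tunnel_mouth 0.64 [ 0.4903 -0.1053  0.048 ]
scene first_stop 0.97 [ 0.4847 -0.0827  0.0463]
scene strip_start 0.91 [0.5283 0.0636 0.0521]
scene fitted_tray 0.86 [ 0.5255  0.3659 -0.003 ]
scene slit_slider_mid 0.73 [0.4768 0.362  0.0217]
top campos [0.386 0.017 1.073]
top filter_slider_mid 0.76 [0.5745 0.3682 0.0247]
top filter_slider_mid 0.41 [0.5776 0.4406 0.0378]
top squeeze_grip 0.91 [0.575  0.4371 0.0398]
top cross_bar 0.78 [0.5735 0.427  0.0445]
top cross_bar 0.18 [0.3747 0.0088 0.0044]
top latch_tooth 0.6 [0.6051 0.439  0.0171]
top loading_bay 0.84 [0.5018 0.0094 0.0509]
top loading_bay 0.39 [0.4847 0.3685 0.0195]
top tunnel_mouth 0.93 [ 0.4922 -0.1043  0.0466]
top first_stop 0.84 [ 0.4858 -0.078   0.0488]
top strip_start 0.75 [0.5803 0.4386 0.0412]
top strip_start 0.61 [0.5303 0.0678 0.0489]
top fitted_tray 0.9 [ 0.527   0.3662 -0.0009]
top slit_slider_mid 0.68 [0.4843 0.3692 0.0223]
wrist campos [ 0.219 -0.564  0.385]
```

View pics/scene0.png

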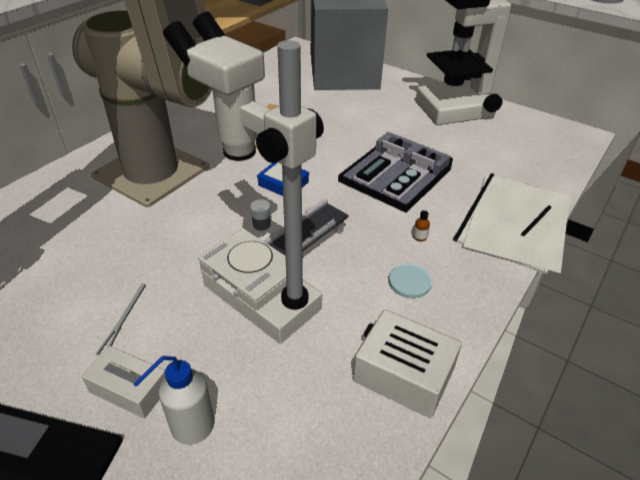

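View pics/top0.png

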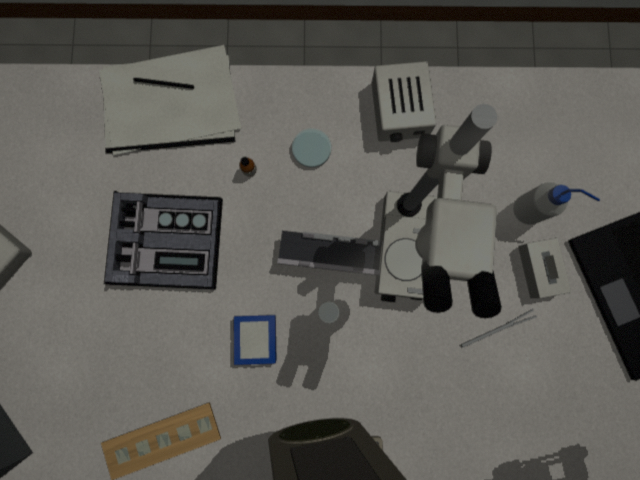

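```bash
python3 - <<'E'
from h import *
C={k:robot.read_camera(k) for k in ["scene","top"]}
def ray(c,u,v):
    K=np.array(c["camera_matrix"]);Rm=np.array(c["R"]);t=np.array(c["t"])
    d=Rm.T@np.linalg.solve(K,[u,v,1]); return -Rm.T@t,d/np.linalg.norm(d)
def tri(a,b):
    o1,d1=ray(C["scene"],*a);o2,d2=ray(C["top"],*b)
    A=np.c_[d1,-d2];s=np.linalg.lstsq(A,o2-o1,rcond=None)[0]
    p=o1+s[0]*d1;q=o2+s[1]*d2;return (p+q)/2,np.linalg.norm(p-q)
print(C["top"]["camera_matrix"])
print("eyeL?",tri((176,33),(482,300)),tri((176,33),(437,300)))
print("eyeR?",tri((205,22),(437,300)),tri((205,22),(482,300)))
print("headtop far-left corner", tri((195,57),(495,270)), tri((193,50),(428,270)))
for l in ["objective_can","slide_box","petri_dish","oil_bottle"]: mark("top",l,C["top"],1)
E
```

```text
[[480.52666921   0.         327.68329121]
 [  0.         480.52666921 238.96026783]
 [  0.           0.           1.        ]]
eyeL? (array([ 0.39009778, -0.16889235,  0.51172721]), np.float64(0.0055688121503048695)) (array([ 0.3774591 , -0.13413546,  0.49617214]), np.float64(0.042888214526703224))
eyeR? (array([ 0.39217646, -0.11377318,  0.51296222]), np.float64(0.0008825262165358138)) (array([ 0.40450654, -0.14830338,  0.52904893]), np.float64(0.03520034085606702))
headtop far-left corner (array([ 0.43205798, -0.18633491,  0.49274629]), np.float64(0.010634501896080666)) (array([ 0.41216423, -0.13057169,  0.47758579]), np.float64(0.04975062853480877))
top objective_can 0.65 [0.3708 0.0104 0.0022]
top slide_box 0.59 [ 0.4856 -0.0779  0.0503]
top petri_dish 0.92 [7.391e-01 4.920e-02 2.000e-04]
top oil_bottle 0.62 [ 0.6907  0.1883 -0.0046]
```

View pics/wrist0.png

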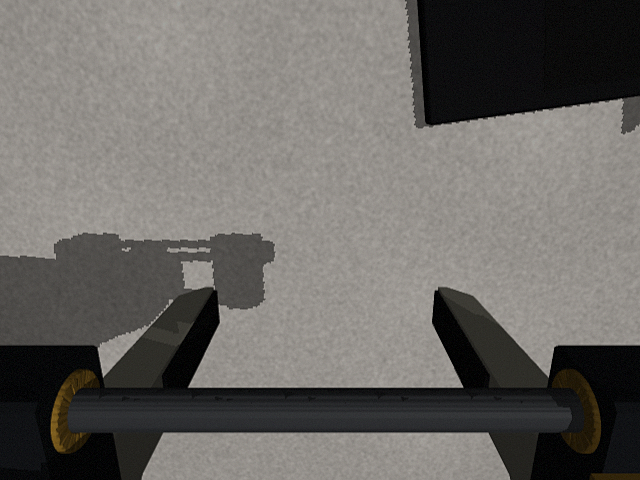

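```bash
python3 -m pendant '[{"delta_pos":[0,0,-0.05],"spin":-0.14},{"delta_pos":[0,0,-0.10],"spin":-0.28},{"delta_pos":[0,0,-0.15],"spin":-0.42},{"delta_pos":[0,0,-0.20],"spin":-0.56},{"delta_pos":[0,0,-0.25],"spin":-0.70},{"delta_pos":[0,0,-0.30],"spin":-0.84},{"delta_pos":[0,0,-0.35],"spin":-0.98},{"delta_pos":[0,0,-0.37],"spin":-1.12},{"delta_pos":[0,0,-0.37],"spin":-1.26},{"delta_pos":[0,0,-0.37],"spin":-1.337}]'
python3 -c "
from h import *
st()"
```

```text
t: 2.95
tool_pos: [0.139, -0.584, 0.5898]
orientation: [2.214, 2.226, -0.002]
force: [0.0, -0.4, -0.6]
opening: 0.0926
t 2.95 pos [ 0.139  -0.584   0.5898] M [[-0.005, 1.0, 0.0], [1.0, 0.005, -0.002], [-0.002, 0.0, -1.0]] F [ 0.  -0.4 -0.6] op 0.0926 q [-1.422  0.362  0.52  -0.     2.257 -1.428]
```

```bash
python3 -m pendant '[{"delta_pos":[0.045,0.02,0],"spin":0},{"delta_pos":[0.09,0.04,0],"spin":0},{"delta_pos":[0.135,0.06,0],"spin":0},{"delta_pos":[0.18,0.08,0],"spin":0},{"delta_pos":[0.225,0.10,0],"spin":0},{"delta_pos":[0.27,0.12,0],"spin":0},{"delta_pos":[0.315,0.14,0],"spin":0},{"delta_pos":[0.36,0.16,0],"spin":0},{"delta_pos":[0.405,0.18,0],"spin":0},{"delta_pos":[0.45,0.20,0],"spin":0}]'
python3 -m pendant '[{"delta_pos":[0.045,0.02,0],"spin":0},{"delta_pos":[0.09,0.04,0],"spin":0},{"delta_pos":[0.135,0.06,0],"spin":0},{"delta_pos":[0.18,0.08,0],"spin":0},{"delta_pos":[0.22,0.10,0.02],"spin":0},{"delta_pos":[0.26,0.12,0.04],"spin":0},{"delta_pos":[0.295,0.14,0.07],"spin":0},{"delta_pos":[0.33,0.16,0.10],"spin":0},{"delta_pos":[0.365,0.18,0.13],"spin":0},{"delta_pos":[0.40,0.20,0.16],"spin":0}]'
```

```text
t: 3.95
tool_pos: [0.3367, -0.131, 0.5891]
orientation: [2.214, 2.225, -0.002]
force: [1.0, -0.0, -0.2]
opening: 0.0931
t: 4.95
tool_pos: [0.535, 0.2704, 0.4276]
orientation: [2.213, 2.225, -0.001]
force: [-0.2, -1.2, 0.8]
opening: 0.0934
```

Now to above the slider, looking from z≈0.2.

```bash
python3 -m pendant '[{"delta_pos":[0.02,0.01,0.04],"spin":0},{"delta_pos":[0.03,0.02,0.085],"spin":0},{"delta_pos":[0.04,0.03,0.13],"spin":0},{"delta_pos":[0.05,0.037,0.175],"spin":0},{"delta_pos":[0.05,0.037,0.22],"spin":0},{"delta_pos":[0.05,0.037,0.22],"spin":0}]'
python3 - <<'E'
from h import *
st()
c=robot.read_camera("wrist"); cv2.imwrite("pics/w1.png",c["color"])
print(np.round(-np.array(c["R"]).T@np.array(c["t"]),3))
for l in ["filter_slider_mid","squeeze_grip","cross_bar","latch_tooth"]: mark("wrist",l,c)
E
```

```text
t: 5.55
tool_pos: [0.5678, 0.3181, 0.1983]
orientation: [-2.214, -2.226, 0.023]
force: [-0.5, 0.1, -1.3]
opening: 0.0933
t 5.55 pos [0.5678 0.3181 0.1983] M [[-0.006, 1.0, -0.011], [1.0, 0.005, -0.009], [-0.009, -0.011, -1.0]] F [-0.5  0.1 -1.3] op 0.0933 q [ 0.434  0.29   1.343 -0.004  1.522  0.429]
[0.569 0.403 0.364]
wrist filter_slider_mid 0.97 [0.5715 0.3645 0.0257]
wrist squeeze_grip 0.84 [0.5702 0.4409 0.0389]
wrist cross_bar 0.97 [0.5705 0.4223 0.0426]
wrist latch_tooth 0.81 [0.5999 0.4389 0.0121]
```

View pics/w1.png

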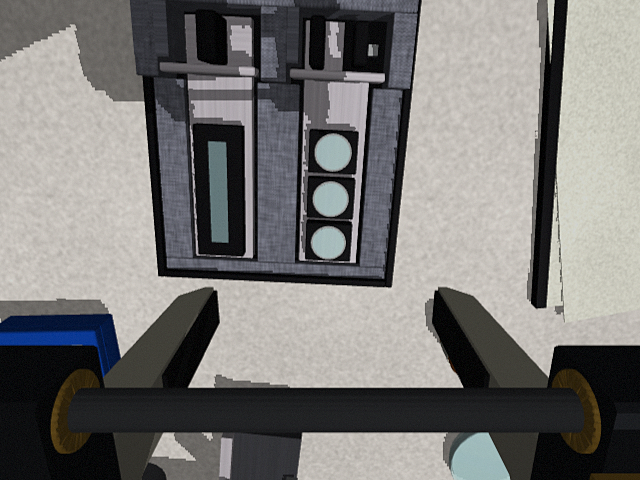

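```bash
python3 - <<'E'
from h import *
c=robot.read_camera("wrist")
K=np.array(c["camera_matrix"]);Rm=np.array(c["R"]);t=np.array(c["t"]);o=-Rm.T@t
def pl(u,v,z):
    d=Rm.T@np.linalg.solve(K,[u,v,1]); return o+d*(z-o[2])/d[2]
g=cv2.cvtColor(c["color"],cv2.COLOR_BGR2HSV)
sub=c["color"][120:270,298:362].astype(int)
m=((sub.max(2)>110)&(sub[:,:,0]-sub[:,:,2]>12)).astype(np.uint8)
n,lab,stt,cen=cv2.connectedComponentsWithStats(m)
P=[]
for i in range(1,n):
    if stt[i,4]>400:
        u,v=cen[i]+[298,120]; p=pl(u,v,0.029); P.append(p); print(stt[i],u,v,np.round(p,4))
P=np.array(P)
if len(P)==3:
    d=P[2]-P[0]; print("dir",d,np.arctan2(d[1],d[0])+np.pi/2, np.linalg.norm(P[2]-P[0]))
for p in [(160,275),(390,285),(152,75),(407,90)]: print(p,np.round(pl(*p,0.016),4))
m=robot.outline_of("wrist","filter_slider_mid")
print(m[0]["score"]); mk=m[0]["mask"]; ys,xs=np.nonzero(mk); print(xs.min(),xs.max(),ys.min(),ys.max())
E
```

```text
[  7  19  32  33 810] 320.52222222222224 155.25925925925927 [0.5708 0.3651 0.029 ]
[ 53  34  11  89 407] 356.9164619164619 201.23341523341523 [0.6016 0.3269 0.029 ]
[  6  65  31  31 743] 318.6608344549125 200.03095558546434 [0.5693 0.3278 0.029 ]
[  4 108  30  29 669] 316.78026905829597 242.00298953662184 [0.5677 0.2906 0.029 ]
(160, 275) [0.4231 0.2541 0.016 ]
(390, 285) [0.6357 0.2445 0.016 ]
(152, 75) [0.4358 0.4265 0.016 ]
(407, 90) [0.6409 0.4163 0.016 ]
0.74
278 369 25 261
```

```bash
cat >> h.py <<'E'
def goto(p,yaw=None):
    s=robot.read_state(); M=R.from_rotvec(s["orientation"]).as_matrix()
    d=M.T@(np.array(p)-s["tool_pos"]); cy=np.arctan2(M[1,0],M[0,0])
    print("t",round(s["t"],2),"delta tool",np.round(d,4),"spin",None if yaw is None else round(cy-yaw,4),"zax",np.round(M[:,2],4),"pos",np.round(s["tool_pos"],4),"F",np.round(s["force"],1))
E
python3 -c "
from h import *
goto([0.5708,0.3651,0.06],np.pi/2-0.0416)"
```

```text
t 5.9 delta tool [ 0.0447 -0.0037  0.1513] spin 0.0466 zax [ 6.9e-03 -6.0e-04 -1.0e+00] pos [0.5737 0.3206 0.2114] F [0.4 0.1 0.4]
```

```bash
python3 -m pendant '[{"delta_pos":[0.02,-0.002,0.04],"spin":0.025},{"delta_pos":[0.04,-0.004,0.08],"spin":0.047},{"delta_pos":[0.045,-0.004,0.12],"spin":0.047},{"delta_pos":[0.045,-0.004,0.14],"spin":0.047},{"delta_pos":[0.045,-0.004,0.146],"spin":0.047},{"delta_pos":[0.045,-0.004,0.146],"spin":0.047},{"delta_pos":[0.045,-0.004,0.146],"spin":0.047}]'
python3 - <<'E'
from h import *
goto([0.5708,0.3651,0.021],np.pi/2-0.0416)
c=robot.read_camera("wrist"); cv2.imwrite("pics/w2.png",c["color"])
mark("wrist","filter_slider_mid",c)
goto([0.5708,0.3651,0.021],np.pi/2-0.0416)
E
```

```text
t: 6.6
tool_pos: [0.5721, 0.3661, 0.0681]
orientation: [2.263, 2.17, 0.013]
force: [0.8, -0.8, 1.2]
opening: 0.0929
t 6.6 delta tool [-0.0011 -0.0018  0.0471] spin -0.0007 zax [ 0.0103  0.0012 -0.9999] pos [0.5721 0.3661 0.0681] F [ 0.8 -0.8  1.2]
wrist filter_slider_mid 0.65 [0.5701 0.3635 0.0294]
t 6.7 delta tool [-0.0012 -0.0019  0.0472] spin -0.0007 zax [ 0.0107  0.0014 -0.9999] pos [0.5722 0.3661 0.0683] F [-0.9 -0.4 -0.1]
```

View pics/w2.png

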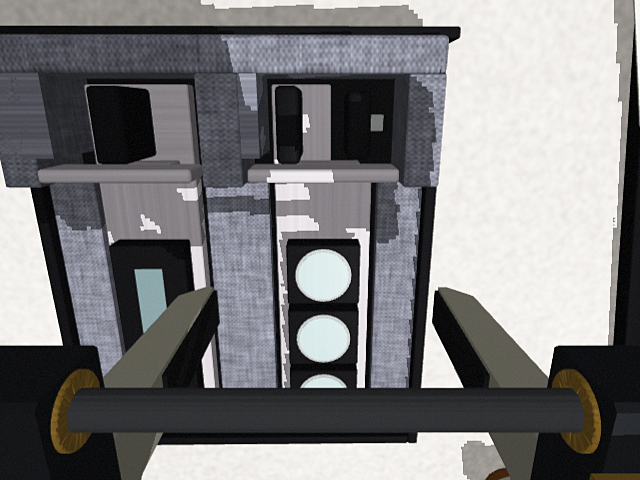

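```bash
python3 -m pendant '[{"delta_pos":[-0.001,-0.002,0.02],"spin":0},{"delta_pos":[-0.001,-0.002,0.037],"spin":0},{"delta_pos":[-0.001,-0.002,0.045],"spin":0},{"delta_pos":[-0.001,-0.002,0.045],"spin":0},{"delta_pos":[-0.001,-0.002,0.045],"spin":0}]'
python3 -c "
from h import *
goto([0.5708,0.3651,0.021],np.pi/2-0.0416)"
```

```text
t: 7.2
tool_pos: [0.5707, 0.3653, 0.0233]
orientation: [2.263, 2.17, 0.013]
force: [1.0, -0.3, 0.7]
opening: 0.0931
t 7.2 delta tool [-0.0002  0.0001  0.0023] spin -0.0007 zax [ 0.0104  0.0013 -0.9999] pos [0.5707 0.3653 0.0233] F [ 1.  -0.3  0.7]
```

```bash
python3 -m pendant '[{"delta_pos":[0,0,0.002],"spin":0},{"delta_pos":[0,0,0.002],"spin":0},{"delta_pos":[0,0,0.002],"spin":0},{"delta_pos":[0,0,0.002],"spin":0},{"delta_pos":[0,0,0.002],"spin":0},{"delta_pos":[0,0,0.002],"spin":0}]' 1 30
python3 -c "
from h import *
goto([0.5708,0.3651,0.12],np.pi/2-0.0416)"
```

```text
t: 7.8
tool_pos: [0.5707, 0.3653, 0.0214]
orientation: [2.263, 2.169, 0.013]
force: [-0.8, -0.6, -0.5]
opening: 0.0497
t 7.8 delta tool [ 0.      0.0011 -0.0986] spin -0.0008 zax [ 0.0105  0.0013 -0.9999] pos [0.5707 0.3653 0.0214] F [-0.8 -0.6 -0.5]
```

```bash
python3 -m pendant '[{"delta_pos":[0,0,0],"spin":0},{"delta_pos":[0,0,0],"spin":0},{"delta_pos":[0,0,0],"spin":0},{"delta_pos":[0,0,0],"spin":0}]' 1 30
```

```text
t: 8.2
tool_pos: [0.5708, 0.3653, 0.0214]
orientation: [2.263, 2.169, 0.013]
force: [0.6, 0.2, 0.5]
opening: 0.0375
```

```bash
python3 -m pendant '[{"delta_pos":[0,0,-0.01],"spin":0},{"delta_pos":[0,0,-0.03],"spin":0},{"delta_pos":[0,0,-0.06],"spin":0},{"delta_pos":[0,0,-0.10],"spin":0},{"delta_pos":[0,0,-0.14],"spin":0},{"delta_pos":[0,0,-0.17],"spin":0},{"delta_pos":[0,0,-0.18],"spin":0},{"delta_pos":[0,0,-0.18],"spin":0}]'
python3 - <<'E'
from h import *
goto([0.60,0.04,0.20],np.pi/2-0.084)
c=robot.read_camera("wrist"); cv2.imwrite("pics/w3.png",c["color"])
E
```

```text
t: 9.0
tool_pos: [0.5696, 0.3655, 0.2033]
orientation: [2.263, 2.169, 0.018]
force: [1.0, -0.2, -2.8]
opening: 0.0372
t 9.0 delta tool [-0.3239  0.0441  0.0028] spin 0.0417 zax [ 0.0135  0.0029 -0.9999] pos [0.5696 0.3655 0.2033] F [ 1.  -0.2 -2.8]
```

View pics/w3.png

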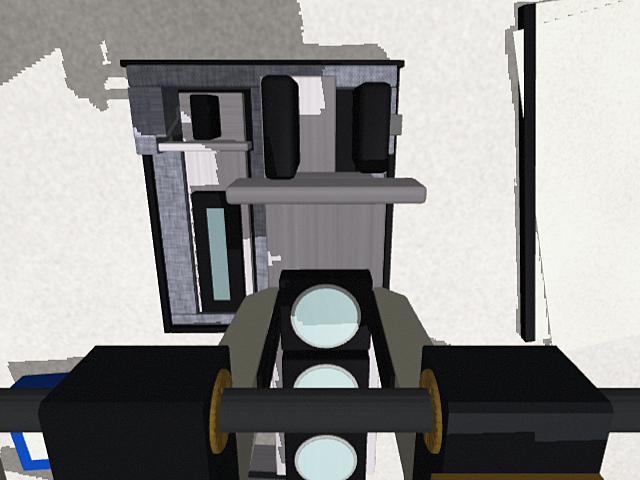

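```bash
python3 -m pendant '[{"delta_pos":[-0.03,0.004,0],"spin":0.01},{"delta_pos":[-0.075,0.01,0],"spin":0.02},{"delta_pos":[-0.12,0.016,0],"spin":0.03},{"delta_pos":[-0.165,0.022,0],"spin":0.042},{"delta_pos":[-0.21,0.028,0],"spin":0.042},{"delta_pos":[-0.255,0.035,0],"spin":0.042},{"delta_pos":[-0.30,0.04,0],"spin":0.042},{"delta_pos":[-0.324,0.044,0],"spin":0.042},{"delta_pos":[-0.324,0.044,0],"spin":0.042},{"delta_pos":[-0.324,0.044,0],"spin":0.042}]'
python3 - <<'E'
from h import *
goto([0.60,0.04,0.20],np.pi/2-0.084)
c=robot.read_camera("wrist"); cv2.imwrite("pics/w4.png",c["color"])
np.savez("w4.npz",K=c["camera_matrix"],R=c["R"],t=c["t"])
for l in ["loading_bay","tunnel_mouth","first_stop","strip_start","squeeze_grip"]: mark("wrist",l,c)
E
```

```text
t: 10.05
tool_pos: [0.5975, 0.0391, 0.1978]
orientation: [2.313, 2.122, 0.009]
force: [-0.2, 0.1, -3.1]
opening: 0.0376
t 10.05 delta tool [ 0.0011  0.0024 -0.0022] spin -0.0019 zax [ 0.0058  0.0018 -1.    ] pos [0.5975 0.0391 0.1978] F [-0.2  0.1 -3.1]
wrist loading_bay 0.96 [0.499  0.0071 0.0531]
wrist strip_start 0.7 [0.5285 0.062  0.0507]
wrist squeeze_grip 0.63 [0.3722 0.0079 0.0036]
wrist squeeze_grip 0.58 [0.5999 0.1163 0.2154]
```

View pics/w4.png

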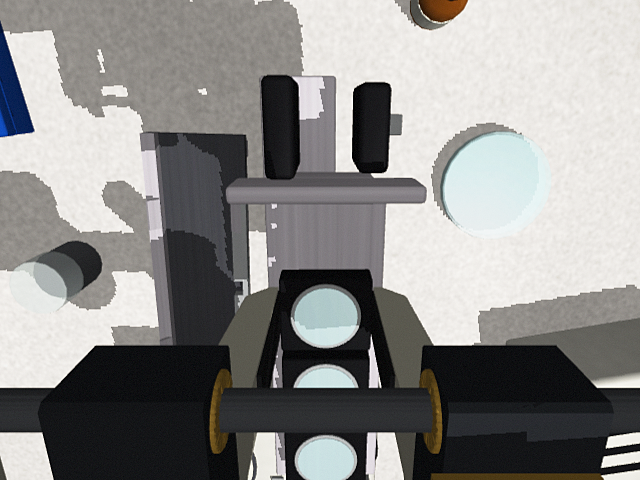

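```bash
python3 - <<'E'
import cv2
im=cv2.imread("pics/w4.png")
a=cv2.resize(im[120:350,120:270],None,fx=2.6,fy=2.6,interpolation=cv2.INTER_CUBIC); cv2.imwrite("pics/w4z.png",a)
E
```

```text
(no output)
```

View pics/w4z.png

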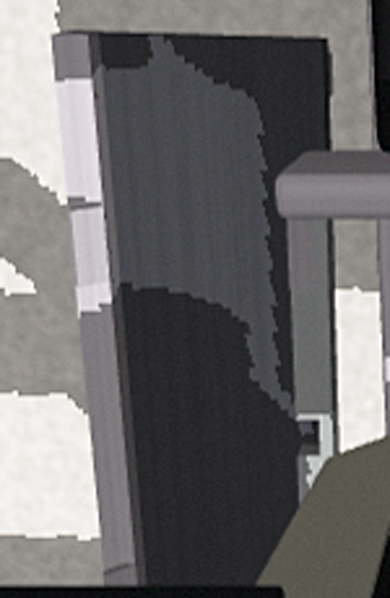

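```bash
cat > pl.py <<'E'
from h import *
import sys
def loader(f):
    d=np.load(f);K,Rm,t=d["K"],d["R"],d["t"];o=-Rm.T@t
    def pl(u,v,z):
        dd=Rm.T@np.linalg.solve(K,[u,v,1]); return o+dd*(z-o[2])/dd[2]
    return pl
E
python3 - <<'E'
from pl import *
pl=loader("w4.npz")
im=cv2.imread("pics/w4.png"); g=cv2.GaussianBlur(cv2.cvtColor(im,cv2.COLOR_BGR2GRAY),(3,3),0).astype(float)
pts=[]
for v in list(range(152,195))+list(range(246,330,3)):
    ue=120+ (91+(v-120)*2.6*41/560)/2.6
    a=int(ue)-6; seg=g[v,a:a+13]; gr=np.diff(seg); i=np.argmin(gr)
    pts.append((a+i+0.5,v,gr[i]))
P=np.array([np.r_[pl(u,v,0.058),u,v,q] for u,v,q in pts])
print(np.round(P[::5],4))
# robust line x = a + b*y
x,y=P[:,0],P[:,1]; w=P[:,5]<-15
b,a=np.polyfit(y[w],x[w],1); r=x-(a+b*y); w&=abs(r)<0.0015; b,a=np.polyfit(y[w],x[w],1)
print("x=",a,"+",b,"*y  angle",np.arctan(b), w.sum(), np.std(x[w]-(a+b*y[w])))
print("outer end left",pl(120+75/2.6,120+33/2.6,0.058),"floor end mid",pl(120+210/2.6,120+37/2.6,0.05),"right corner",pl(246.2,135.4,0.05))
for n,u,v in [("notchtop",315,418),("notchbot",315,453)]: print(n,pl(120+u/2.6,120+v/2.6,0.058))
for n,u,v in [("R outer edge",329,60),("R outer",332,400)]: print(n,pl(120+u/2.6,120+v/2.6,0.058))
for n,u,v in [("L floor",103,70),("L floor",145,580)]: print(n,pl(120+u/2.6,120+v/2.6,0.05))
for n,u,v in [("L horn top line a",70,205),("L horn b",78,310)]: print(n,pl(120+u/2.6,120+v/2.6,0.06))
E
```

```text
[[ 4.810e-01  1.012e-01  5.800e-02  1.545e+02  1.520e+02 -5.100e+01]
 [ 4.810e-01  9.760e-02  5.800e-02  1.555e+02  1.570e+02 -7.300e+01]
 [ 4.803e-01  9.410e-02  5.800e-02  1.555e+02  1.620e+02 -5.200e+01]
 [ 4.803e-01  9.050e-02  5.800e-02  1.565e+02  1.670e+02 -6.300e+01]
 [ 4.796e-01  8.700e-02  5.800e-02  1.565e+02  1.720e+02 -5.600e+01]
 [ 4.795e-01  8.340e-02  5.800e-02  1.575e+02  1.770e+02 -5.900e+01]
 [ 4.788e-01  7.980e-02  5.800e-02  1.575e+02  1.820e+02 -6.000e+01]
 [ 4.788e-01  7.610e-02  5.800e-02  1.585e+02  1.870e+02 -5.100e+01]
 [ 4.780e-01  7.240e-02  5.800e-02  1.585e+02  1.920e+02 -6.400e+01]
 [ 4.725e-01  2.620e-02  5.800e-02  1.635e+02  2.520e+02 -2.700e+01]
 [ 4.716e-01  1.400e-02  5.800e-02  1.655e+02  2.670e+02 -3.000e+01]
 [ 4.699e-01  1.500e-03  5.800e-02  1.665e+02  2.820e+02 -2.900e+01]
 [ 4.682e-01 -1.120e-02  5.800e-02  1.675e+02  2.970e+02 -2.600e+01]
 [ 4.672e-01 -2.430e-02  5.800e-02  1.695e+02  3.120e+02 -3.300e+01]
 [ 4.654e-01 -3.770e-02  5.800e-02  1.705e+02  3.270e+02 -3.000e+01]]
x= 0.46979681182721594 + 0.11426539954388462 *y  angle 0.11377195427040455 71 0.000215497733933546
outer end left [0.47979935 0.11470669 0.058     ] floor end mid [0.51367109 0.11023841 0.05      ] right corner [0.54624895 0.1065979  0.05      ]
notchtop [ 0.52819205 -0.00258226  0.058     ]
notchbot [ 0.52653504 -0.01398348  0.058     ]
R outer edge [0.54719647 0.10169865 0.058     ]
R outer [0.53409692 0.00274535 0.058     ]
L floor [0.48227994 0.10390992 0.05      ]
L floor [ 0.46330003 -0.05717546  0.05      ]
L horn top line a [0.46942296 0.06848156 0.06      ]
L horn b [0.46524855 0.03776635 0.06      ]
```

```bash
python3 - <<'E'
from pl import *
pl=loader("w4.npz")
im=cv2.imread("pics/w4.png")
T=np.array([0.5975,0.0391,0.1978]); zu=0.1978-0.0134
s=robot.read_state(); M=R.from_rotvec(s["orientation"]).as_matrix(); print(np.round(s["tool_pos"],4), "opening",s["opening"])
T=np.array(s["tool_pos"]); zu=T[2]-0.0134
def loc(p): return np.round(M.T@(p-T),4)
# glass1 ellipse
sub=im[280:350,284:368].astype(int); m=((sub.max(2)>100)&(sub[:,:,0]-sub[:,:,2]>8)).astype(np.uint8)
n,lab,stt,cen=cv2.connectedComponentsWithStats(m); i=1+np.argmax(stt[1:,4]); print(stt[i],cen[i]+[284,280])
cs,_=cv2.findContours((lab==i).astype(np.uint8),cv2.RETR_EXTERNAL,cv2.CHAIN_APPROX_NONE); e=cv2.fitEllipse(cs[0]); print(e)
print("glass1 tool",loc(pl(e[0][0]+284,e[0][1]+280,zu+.021)))
for n,u,v,z in [("bar L",227,190,.044),("bar R",427,190,.044),("bar rearL",232,178,.044),("bar rearR",422,180,.044),("fixed outer",262,90,.044),("tab outer",391,90,.044),("plate L",266,250,.010),("plate R",386,230,.010),("plate end L",262,77,.01)]:
    print(n,loc(pl(u,v,zu+z)))
E
```

```text
[0.5987 0.0405 0.2004] opening 0.03724762083829503
[  10    8   64   58 2888] [325.38469529 316.4151662 ]
((41.38718032836914, 36.4168815612793), (56.95611572265625, 62.67921447753906), 88.43901824951172)
glass1 tool [-0.0012 -0.0014 -0.0076]
bar L [ 0.056  -0.0325 -0.0308]
bar R [ 0.0557  0.0314 -0.0302]
bar rearL [ 0.0598 -0.0307 -0.0308]
bar rearR [ 0.0589  0.0296 -0.0302]
fixed outer [ 0.0861 -0.0199 -0.0306]
tab outer [ 0.086   0.0186 -0.0302]
plate L [ 0.024  -0.0262  0.0032]
plate R [0.0325 0.0237 0.0037]
plate end L [ 0.0918 -0.0247  0.0034]
```

```bash
python3 -c "
from h import *
goto([.4980,.015,.12],np.pi/2-.115)"
```

```text
t 10.35 delta tool [-0.0339 -0.0991  0.0793] spin 0.0322 zax [ 0.0098  0.0013 -1.    ] pos [0.5987 0.0405 0.2004] F [ 0.6 -0.4 -4. ]
```

```bash
python3 -m pendant '[{"delta_pos":[-0.01,-0.025,0],"spin":0.008},{"delta_pos":[-0.02,-0.06,0.01],"spin":0.016},{"delta_pos":[-0.03,-0.09,0.03],"spin":0.024},{"delta_pos":[-0.034,-0.099,0.06],"spin":0.032},{"delta_pos":[-0.034,-0.099,0.079],"spin":0.032},{"delta_pos":[-0.034,-0.099,0.079],"spin":0.032},{"delta_pos":[-0.034,-0.099,0.079],"spin":0.032},{"delta_pos":[-0.034,-0.099,0.079],"spin":0.032}]'
python3 - <<'E'
from h import *
goto([.4971,.011,.0634],np.pi/2-.115)
c=robot.read_camera("wrist"); cv2.imwrite("pics/w5.png",c["color"])
np.savez("w5.npz",K=c["camera_matrix"],R=c["R"],t=c["t"])
for k in ["scene","top"]: cv2.imwrite(f"pics/{k}5.png",robot.read_camera(k)["color"])
goto([.4971,.011,.0634],np.pi/2-.115)
E
```

```text
t: 11.15
tool_pos: [0.4994, 0.0152, 0.1221]
orientation: [2.339, 2.086, 0.016]
force: [0.1, -0.4, -1.9]
opening: 0.0378
t 11.15 delta tool [-0.0045 -0.0026  0.0587] spin 0.0008 zax [ 0.0125  0.0012 -0.9999] pos [0.4994 0.0152 0.1221] F [ 0.1 -0.4 -1.9]
t 11.3 delta tool [-0.0044 -0.0023  0.0583] spin 0.0006 zax [ 0.0121  0.0012 -0.9999] pos [0.4992 0.015  0.1217] F [-0.3 -0.4 -3.1]
```

View pics/w5.png

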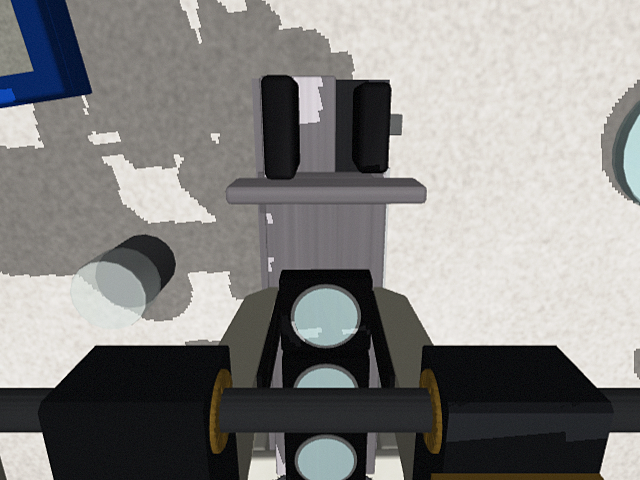

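View pics/scene5.png

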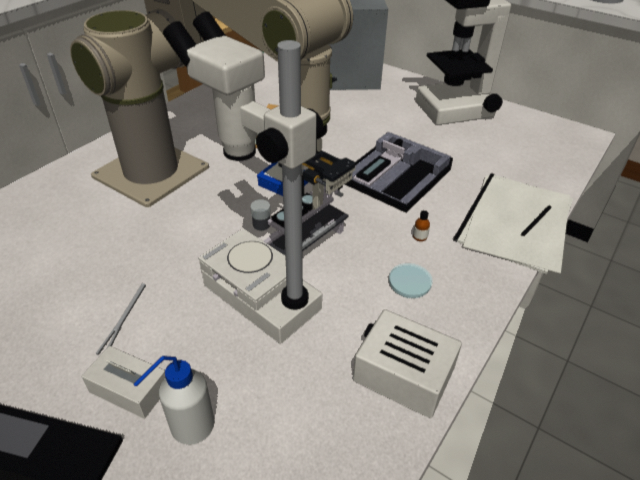

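View pics/top5.png

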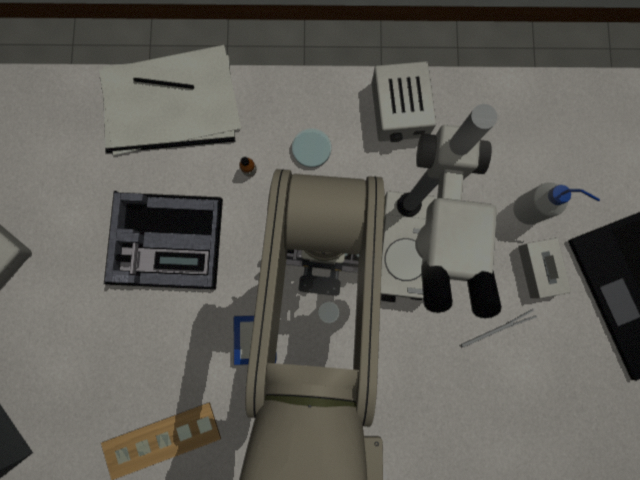

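```bash
python3 - <<'E'
from h import *
d=np.load("w5.npz"); im=cv2.imread("pics/w5.png")
big=cv2.resize(im[60:300,215:425],None,fx=2.5,fy=2.5,interpolation=cv2.INTER_NEAREST)
cx=lambda y:.49597+.1143*y
n=np.array([.9934,-.1147,0])
for off,z,col in [(-.026,.058,(0,0,255)),(-.036,.058,(0,255,255)),(.026,.058,(0,255,0)),(.036,.058,(255,255,0))]:
    pts=[]
    for y in np.linspace(.02,.11,20):
        X=np.array([cx(y),y,z])+off*n; q=d["K"]@(d["R"]@X+d["t"]); pts.append(((q[:2]/q[2]-[215,60])*2.5).astype(int))
    cv2.polylines(big,[np.array(pts)],False,col,1)
cv2.imwrite("pics/w5z.png",big)
E
```

```text
(no output)
```

View pics/w5z.png

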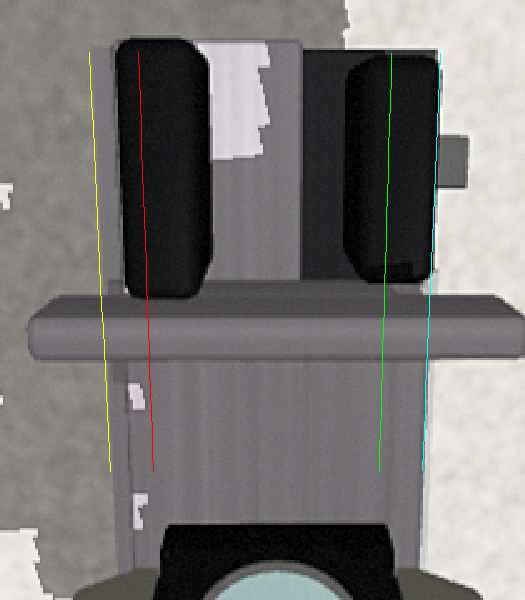

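```bash
python3 -m pendant '[{"delta_pos":[-0.004,-0.0015,0.015],"spin":0},{"delta_pos":[-0.004,-0.0015,0.03],"spin":0},{"delta_pos":[-0.004,-0.0015,0.04],"spin":0},{"delta_pos":[-0.004,-0.0015,0.04],"spin":0},{"delta_pos":[-0.004,-0.0015,0.04],"spin":0},{"delta_pos":[-0.004,-0.0015,0.04],"spin":0}]'
python3 - <<'E'
from h import *
c=robot.read_camera("wrist"); cv2.imwrite("pics/w6.png",c["color"])
np.savez("w6.npz",K=c["camera_matrix"],R=c["R"],t=c["t"])
goto([.4979,.011,.0634],np.pi/2-.115)
cv2.imwrite("pics/w6z.png",cv2.resize(c["color"][60:300,215:425],None,fx=2.5,fy=2.5,interpolation=cv2.INTER_NEAREST))
E
```

```text
t: 11.9
tool_pos: [0.498, 0.0112, 0.082]
orientation: [2.339, 2.086, 0.016]
force: [0.3, -0.2, -4.0]
opening: 0.0376
t 11.95 delta tool [-0.0003 -0.0005  0.0189] spin 0.0006 zax [ 0.0131  0.0011 -0.9999] pos [0.4982 0.0112 0.0823] F [ 1.   0.1 -4.2]
```

View pics/w6z.png

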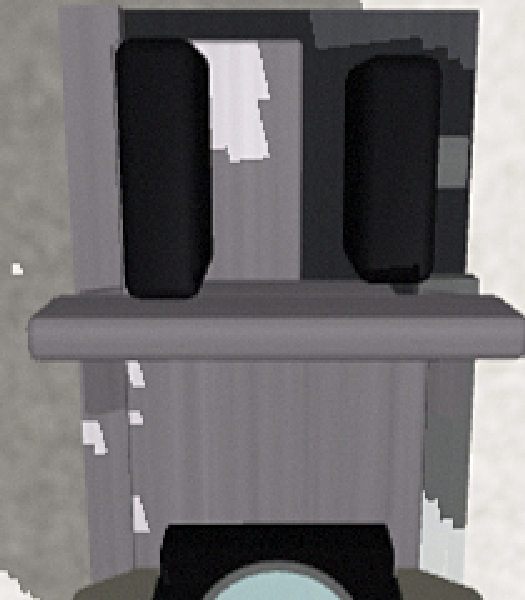

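```bash
python3 -m pendant '[{"delta_pos":[0,0.0005,0.005],"spin":0},{"delta_pos":[0,0.0005,0.01],"spin":0},{"delta_pos":[0,0.0005,0.014],"spin":0},{"delta_pos":[0,0.0005,0.016],"spin":0},{"delta_pos":[0,0.0005,0.016],"spin":0},{"delta_pos":[0,0.0005,0.016],"spin":0}]'
python3 - <<'E'
from h import *
c=robot.read_camera("wrist"); cv2.imwrite("pics/w7.png",c["color"])
goto([.4979,.011,.0634],np.pi/2-.115)
cv2.imwrite("pics/w7z.png",cv2.resize(c["color"][60:300,215:425],None,fx=2.5,fy=2.5,interpolation=cv2.INTER_NEAREST))
E
```

```text
t: 12.55
tool_pos: [0.4987, 0.0113, 0.0685]
orientation: [2.339, 2.086, 0.015]
force: [-16.4, 1.3, 23.6]
opening: 0.0378
t 12.6 delta tool [-0.0004 -0.0008  0.0051] spin 0.001 zax [ 0.0121  0.0011 -0.9999] pos [0.4986 0.0113 0.0685] F [-17.2   1.4  24.3]
```

View pics/w7z.png

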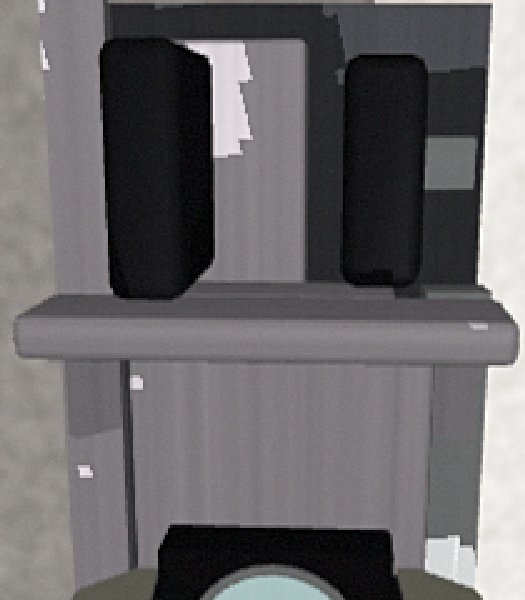

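```bash
python3 -m pendant '[{"delta_pos":[0,-0.0005,-0.002],"spin":0},{"delta_pos":[0,-0.0015,-0.002],"spin":0},{"delta_pos":[0,-0.0017,-0.001],"spin":0},{"delta_pos":[0,-0.0017,0.001],"spin":0},{"delta_pos":[0,-0.0017,0.002],"spin":0},{"delta_pos":[0,-0.0017,0.003],"spin":0},{"delta_pos":[0,-0.0017,0.003],"spin":0}]'
python3 - <<'E'
from h import *
c=robot.read_camera("wrist"); cv2.imwrite("pics/w8.png",c["color"])
goto([.4971,.011,.0634],np.pi/2-.115)
cv2.imwrite("pics/w8z.png",cv2.resize(c["color"][60:300,215:425],None,fx=2.5,fy=2.5,interpolation=cv2.INTER_NEAREST))
E
```

```text
t: 13.3
tool_pos: [0.4967, 0.0115, 0.065]
orientation: [2.339, 2.087, 0.015]
force: [-0.2, -1.1, -3.1]
opening: 0.0379
t 13.35 delta tool [-0.0005  0.0002  0.0018] spin 0.001 zax [ 0.0118  0.0011 -0.9999] pos [0.4969 0.0115 0.0652] F [ 0.1  0.5 -3. ]
```

View pics/w8z.png

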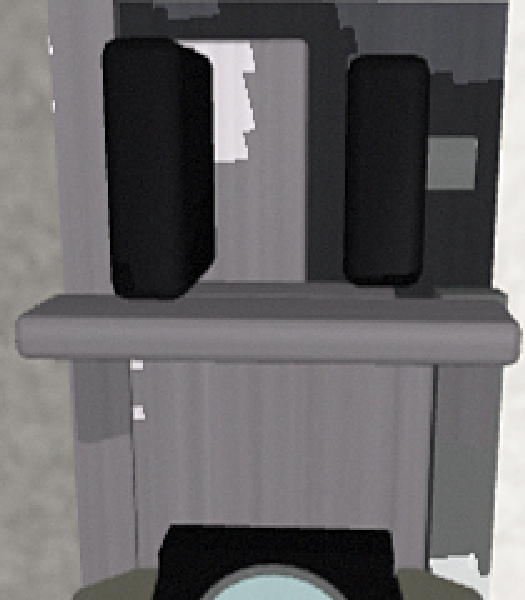

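```bash
python3 -m pendant '[{"delta_pos":[0,0,0.001],"spin":0},{"delta_pos":[0,0,0.002],"spin":0},{"delta_pos":[0,0,0.003],"spin":0},{"delta_pos":[0,0,0.003],"spin":0},{"delta_pos":[0,0,0.003],"spin":0}]'
```

```text
t: 13.85
tool_pos: [0.4971, 0.0115, 0.0635]
orientation: [2.339, 2.086, 0.015]
force: [-5.4, 0.4, 9.0]
opening: 0.0375
```

```bash
python3 -m pendant '[{"delta_pos":[0,0,0],"spin":0},{"delta_pos":[0,0,0],"spin":0},{"delta_pos":[0,0,0],"spin":0},{"delta_pos":[0,0,-0.01],"spin":0},{"delta_pos":[0,0,-0.03],"spin":0},{"delta_pos":[0,0,-0.06],"spin":0},{"delta_pos":[0,0,-0.08],"spin":0},{"delta_pos":[0,0,-0.08],"spin":0},{"delta_pos":[0,0,-0.08],"spin":0}]' -0.5
python3 - <<'E'
from h import *
c=robot.read_camera("wrist"); cv2.imwrite("pics/w9.png",c["color"])
np.savez("w9.npz",K=c["camera_matrix"],R=c["R"],t=c["t"])
for l in ["filter_slider_mid","squeeze_grip","cross_bar"]: mark("wrist",l,c,1)
goto([.4971,.011,.0634],np.pi/2-.115)
E
```

```text
t: 14.75
tool_pos: [0.4966, 0.0114, 0.144]
orientation: [2.338, 2.086, 0.017]
force: [-0.5, 0.3, -0.2]
opening: 0.0698
wrist filter_slider_mid 0.89 [0.4963 0.0094 0.0669]
wrist squeeze_grip 0.7 [0.4999 0.0863 0.0823]
wrist cross_bar 0.87 [0.5046 0.0678 0.0851]
t 14.95 delta tool [-0.0005  0.0012  0.0787] spin 0.001 zax [ 0.0096  0.0013 -1.    ] pos [0.4952 0.0115 0.142 ] F [0.1 0.3 0.2]
```

View pics/w9.png

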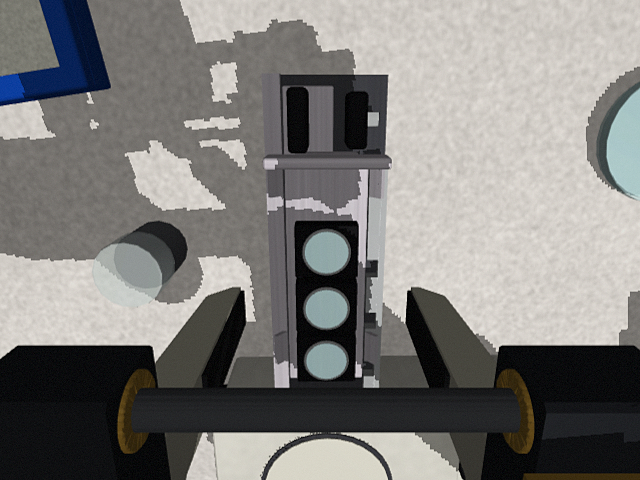

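```bash
python3 - <<'E'
import cv2
im=cv2.imread("pics/w9.png")
cv2.imwrite("pics/w9z.png",cv2.resize(im[60:330,250:410],None,fx=2.2,fy=2.2,interpolation=cv2.INTER_CUBIC))
E
```

```text
(no output)
```

View pics/w9z.png

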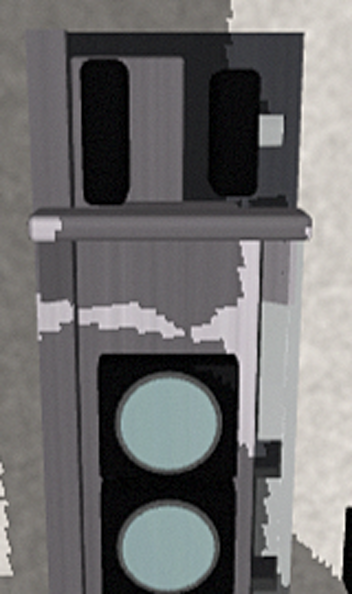

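```bash
python3 - <<'E'
from pl import *
pl=loader("w9.npz"); f=lambda u,v,z: pl(250+u/2.2,60+v/2.2,z)
dr=np.array([-.1147,-.9934,0]); n=np.array([.9934,-.1147,0]); o=f(168,423,.071)
# slider mid = glass1 +1mm dir
def L(p): return np.round([(p-o)@dr*1000-1,(p-o)@n*1000],1)
print("glass1 world",o)
for nm,u,v,z in [("glass2",168,548,.071),("fixed top-left",80,60,.094),("fixed rearR",130,60,.094),("tab rearL",209,70,.094),("tab rearR",261,70,.094),("fixed front",105,204,.08),("tab front",235,196,.08),("barL",30,225,.094),("barR",311,225,.094),("tooth rear",271,115,.059),("tooth front",271,146,.059),("notch1a",266,441,.058),("notch1b",266,477,.058),("notch2a",265,556,.058),("notch2b",265,590,.058),("tray end",180,33,.05)]:
    p=f(u,v,z); print(nm,L(p),np.round(p,4))
E
```

```text
glass1 world [0.49767055 0.01054663 0.071     ]
glass2 [36.6  0.1] [ 0.4934 -0.0268  0.071 ]
fixed top-left [-93.4 -19.8] [0.4886 0.1046 0.094 ]
fixed rearR [-93.4  -8.9] [0.4995 0.1033 0.094 ]
tab rearL [-91.3   8.5] [0.5165 0.0993 0.094 ]
tab rearR [-91.4  20. ] [0.5279 0.098  0.094 ]
fixed front [-60.8 -15.6] [0.489  0.0717 0.08  ]
tab front [-62.7  16.1] [0.5208 0.07   0.08  ]
barL [-57.4 -32.3] [0.4721 0.0703 0.094 ]
barR [-57.4  32.7] [0.5366 0.0628 0.094 ]
tooth rear [-81.4  26.8] [0.5335 0.0874 0.059 ]
tooth front [-73.6  27.1] [0.5329 0.0796 0.059 ]
notch1a [ 9.1 28.6] [ 0.5249 -0.0028  0.058 ]
notch1b [20.4 29. ] [ 0.524 -0.014  0.058]
notch2a [46.  29.5] [ 0.5216 -0.0395  0.058 ]
notch2b [57.5 29.9] [ 0.5206 -0.051   0.058 ]
tray end [-101.9    3.3] [0.5125 0.1104 0.05  ]
```

```bash
python3 -c "
from h import *
goto([.5029,.0865,.110],np.pi/2-.114)"
```

```text
t 14.95 delta tool [ 0.0753 -0.0012  0.0322] spin -0.0 zax [ 0.0096  0.0013 -1.    ] pos [0.4952 0.0115 0.142 ] F [0.1 0.3 0.2]
```

```bash
python3 -m pendant '[{"delta_pos":[0.03,-0.001,0],"spin":0},{"delta_pos":[0.065,-0.001,0.01],"spin":0},{"delta_pos":[0.075,-0.001,0.025],"spin":0},{"delta_pos":[0.075,-0.001,0.032],"spin":0},{"delta_pos":[0.075,-0.001,0.032],"spin":0},{"delta_pos":[0.075,-0.001,0.032],"spin":0},{"delta_pos":[0.075,-0.001,0.032],"spin":0}]' -0.4
python3 - <<'E'
from h import *
goto([.5029,.0865,.072],np.pi/2-.114)
c=robot.read_camera("wrist"); cv2.imwrite("pics/w10.png",c["color"])
np.savez("w10.npz",K=c["camera_matrix"],R=c["R"],t=c["t"])
E
```

```text
t: 15.65
tool_pos: [0.5035, 0.0852, 0.1107]
orientation: [2.341, 2.086, 0.013]
force: [-0.1, 0.1, 0.3]
opening: 0.0653
t 15.65 delta tool [ 0.0011 -0.0011  0.0387] spin -0.0012 zax [ 0.0103  0.0011 -0.9999] pos [0.5035 0.0852 0.1107] F [-0.1  0.1  0.3]
```

View pics/w10.png

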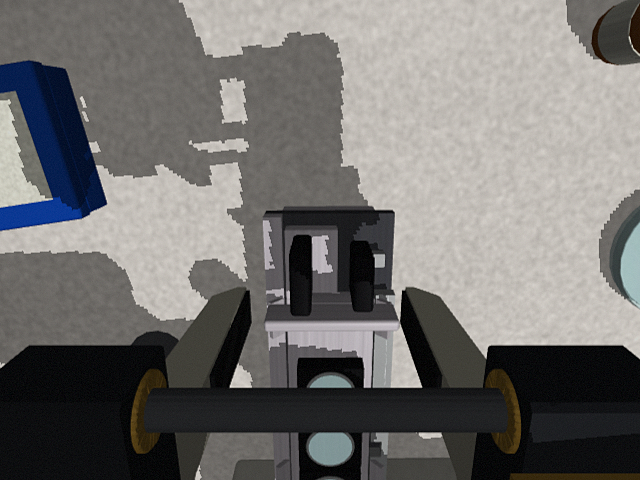

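```bash
python3 -m pendant '[{"delta_pos":[0.001,-0.001,0.012],"spin":0},{"delta_pos":[0.001,-0.001,0.026],"spin":0},{"delta_pos":[0.001,-0.001,0.037],"spin":0},{"delta_pos":[0.001,-0.001,0.038],"spin":0},{"delta_pos":[0.001,-0.001,0.038],"spin":0},{"delta_pos":[0.001,-0.001,0.038],"spin":0}]' -0.4
python3 - <<'E'
from h import *
goto([.5029,.0865,.072],np.pi/2-.114)
c=robot.read_camera("wrist"); cv2.imwrite("pics/w11.png",c["color"])
E
```

```text
t: 16.3
tool_pos: [0.5033, 0.0865, 0.0731]
orientation: [2.341, 2.086, 0.014]
force: [-0.1, 0.2, 0.2]
opening: 0.0648
t 16.3 delta tool [-0.0001 -0.0004  0.0011] spin -0.001 zax [ 0.0109  0.0012 -0.9999] pos [0.5033 0.0865 0.0731] F [-0.1  0.2  0.2]
```

View pics/w11.png

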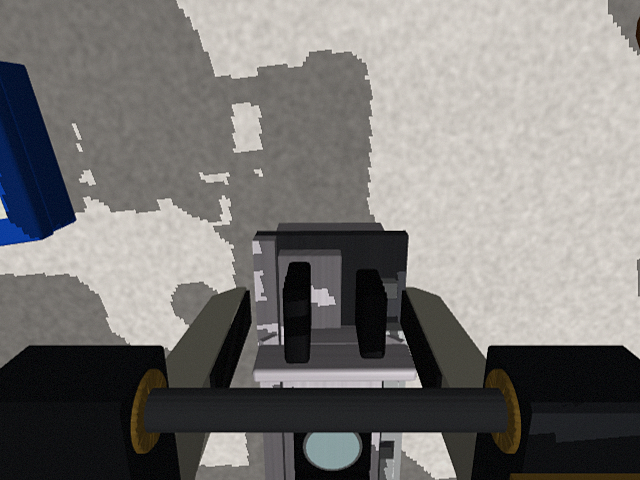

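```bash
python3 -m pendant '[{"delta_pos":[0,0,0],"spin":0},{"delta_pos":[0,0,0],"spin":0},{"delta_pos":[0,0,0],"spin":0},{"delta_pos":[0,0,0],"spin":0},{"delta_pos":[0,0,0],"spin":0},{"delta_pos":[0,0,0],"spin":0},{"delta_pos":[0,0,0],"spin":0}]' 1 22
python3 - <<'E'
from h import *
goto([.5029,.0865,.072],np.pi/2-.114)
c=robot.read_camera("wrist"); cv2.imwrite("pics/w12.png",c["color"])
E
```

```text
t: 17.05
tool_pos: [0.5029, 0.0868, 0.0738]
orientation: [2.341, 2.086, 0.013]
force: [-3.6, -0.5, 7.7]
opening: 0.0322
t 17.05 delta tool [-0.0003 -0.      0.0018] spin -0.001 zax [ 0.01    0.0015 -0.9999] pos [0.5029 0.0868 0.0738] F [-3.6 -0.5  7.7]
```

View pics/w12.png

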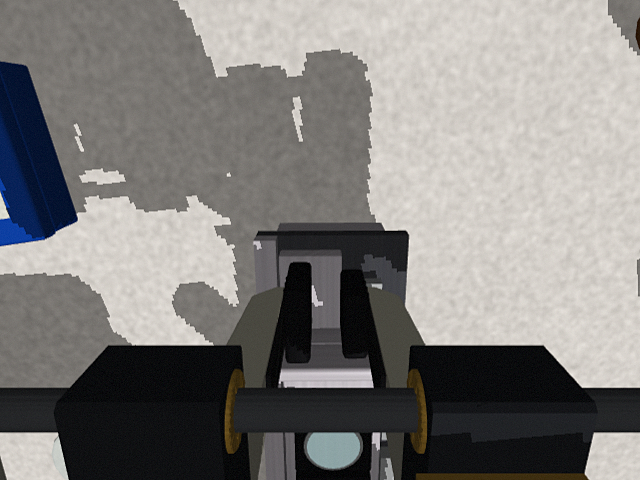

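```bash
python3 -m pendant '[{"delta_pos":[-0.004,0,-0.0005],"spin":0},{"delta_pos":[-0.010,0,-0.0005],"spin":0},{"delta_pos":[-0.016,0,-0.0005],"spin":0},{"delta_pos":[-0.022,0,-0.0005],"spin":0},{"delta_pos":[-0.028,0,-0.0005],"spin":0},{"delta_pos":[-0.034,0,-0.0005],"spin":0},{"delta_pos":[-0.040,0,-0.0005],"spin":0},{"delta_pos":[-0.040,0,-0.0005],"spin":0}]'
python3 - <<'E'
from h import *
goto([.5029-.1147*.07,.0865-.9934*.07,.073],np.pi/2-.114)
c=robot.read_camera("wrist"); cv2.imwrite("pics/w13.png",c["color"])
E
```

```text
t: 17.9
tool_pos: [0.4982, 0.046, 0.0741]
orientation: [2.342, 2.085, 0.012]
force: [-0.4, -1.0, -2.4]
opening: 0.0329
t 17.9 delta tool [-0.0292  0.0001  0.001 ] spin -0.0018 zax [ 9.7e-03  8.0e-04 -1.0e+00] pos [0.4982 0.046  0.0741] F [-0.4 -1.  -2.4]
```

View pics/w13.png

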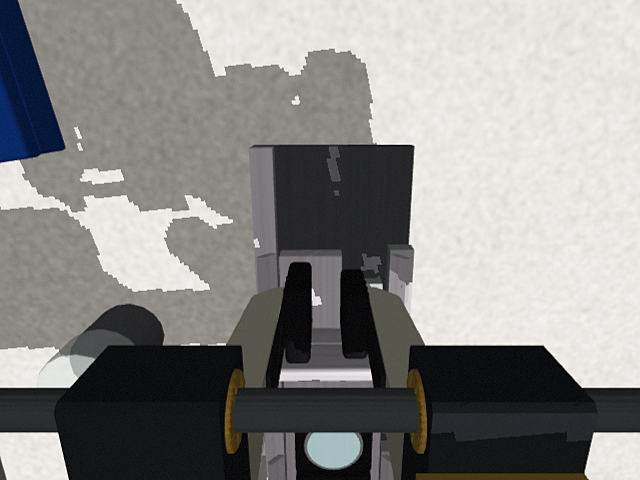

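```bash
python3 -m pendant '[{"delta_pos":[-0.004,0,0],"spin":0},{"delta_pos":[-0.010,0,0],"spin":0},{"delta_pos":[-0.016,0,0],"spin":0},{"delta_pos":[-0.022,0,0.0005],"spin":0},{"delta_pos":[-0.028,0,0.0005],"spin":0},{"delta_pos":[-0.034,0,0.0005],"spin":0},{"delta_pos":[-0.034,0,0.0005],"spin":0},{"delta_pos":[-0.034,0,0.0005],"spin":0}]'
python3 - <<'E'
from h import *
goto([.5029-.1147*.075,.0865-.9934*.075,.073],np.pi/2-.114)
E
```

```text
t: 18.75
tool_pos: [0.4945, 0.0115, 0.0739]
orientation: [2.341, 2.084, 0.011]
force: [-1.2, -2.6, 3.2]
opening: 0.0323
t 18.75 delta tool [ 0.0004 -0.0002  0.0009] spin -0.0023 zax [ 1.020e-02 -5.000e-04 -9.999e-01] pos [0.4945 0.0115 0.0739] F [-1.2 -2.6  3.2]
```

```bash
python3 -m pendant '[{"delta_pos":[0,0,0],"spin":0},{"delta_pos":[0,0,0],"spin":0},{"delta_pos":[0,0,0],"spin":0},{"delta_pos":[0,0.0015,0],"spin":0},{"delta_pos":[0,0.003,0],"spin":0},{"delta_pos":[0,0.003,0],"spin":0},{"delta_pos":[0,0.003,0],"spin":0}]' -0.12
python3 - <<'E'
from h import *
goto([.5029-.1147*.075,.0865-.9934*.075,.073],np.pi/2-.114)
c=robot.read_camera("wrist"); cv2.imwrite("pics/w14.png",c["color"])
np.savez("w14.npz",K=c["camera_matrix"],R=c["R"],t=c["t"])
cv2.imwrite("pics/w14z.png",cv2.resize(c["color"][200:400,220:430],None,fx=2.8,fy=2.8,interpolation=cv2.INTER_CUBIC))
E
```

```text
t: 19.45
tool_pos: [0.4974, 0.0112, 0.0738]
orientation: [2.342, 2.084, 0.011]
force: [0.8, 1.1, 0.2]
opening: 0.0523
t 19.45 delta tool [ 0.0004 -0.0032  0.0008] spin -0.0023 zax [ 9.9e-03 -5.0e-04 -1.0e+00] pos [0.4974 0.0112 0.0738] F [0.8 1.1 0.2]
```

View pics/w14z.png

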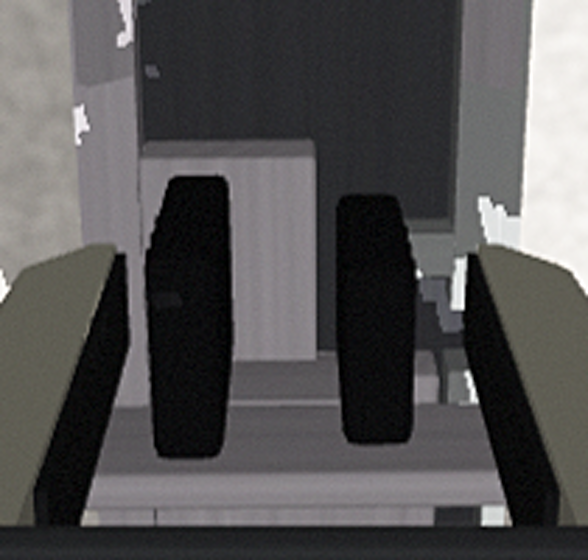

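```bash
python3 -m pendant '[{"delta_pos":[-0.004,0,0],"spin":0},{"delta_pos":[-0.008,0,0],"spin":0},{"delta_pos":[-0.010,0,0],"spin":0},{"delta_pos":[-0.012,0,0],"spin":0},{"delta_pos":[-0.014,0,0],"spin":0},{"delta_pos":[-0.016,0,0],"spin":0},{"delta_pos":[-0.018,0,0],"spin":0},{"delta_pos":[-0.020,0,0],"spin":0}]'
python3 - <<'E'
from h import *
goto([.5029-.1147*.075,.0865-.9934*.075,.073],np.pi/2-.114)
E
```

```text
t: 20.3
tool_pos: [0.4952, -0.0074, 0.0738]
orientation: [2.342, 2.085, 0.014]
force: [2.0, 7.8, 0.1]
opening: 0.0516
t 20.3 delta tool [ 0.0192 -0.0031  0.0008] spin -0.0019 zax [ 0.0104  0.002  -0.9999] pos [ 0.4952 -0.0074  0.0738] F [2.  7.8 0.1]
```

```bash
python3 -m pendant '[{"delta_pos":[-0.002,0,0],"spin":0},{"delta_pos":[-0.003,0,0],"spin":0},{"delta_pos":[-0.004,0,0],"spin":0},{"delta_pos":[-0.005,0,0],"spin":0}]'
python3 - <<'E'
from h import *
c=robot.read_camera("wrist"); cv2.imwrite("pics/w15.png",c["color"])
goto([.4974,.0112,.0738])
cv2.imwrite("pics/w15z.png",cv2.resize(c["color"][200:400,220:430],None,fx=2.8,fy=2.8,interpolation=cv2.INTER_CUBIC))
E
```

```text
t: 20.7
tool_pos: [0.4948, -0.0111, 0.0738]
orientation: [2.343, 2.087, 0.018]
force: [1.4, 7.2, -0.5]
opening: 0.0523
t 20.75 delta tool [0.0231 0.     0.0001] spin None zax [ 0.0107  0.0035 -0.9999] pos [ 0.4947 -0.0117  0.0738] F [-0.4  1.9 -0.5]
```

View pics/w15z.png

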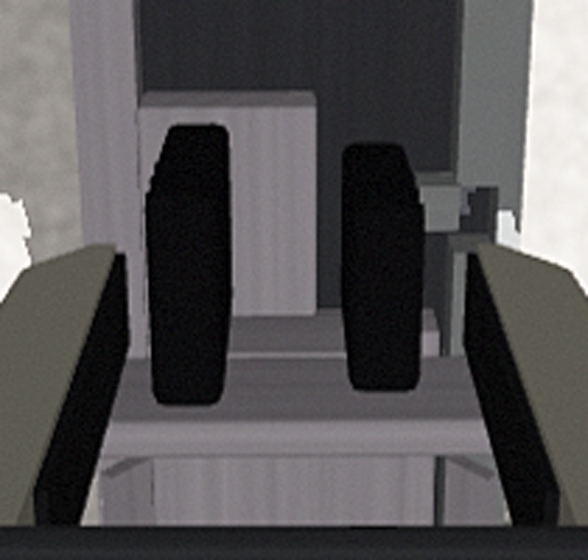

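```bash
python3 -m pendant '[{"delta_pos":[-0.001,0,0],"spin":0},{"delta_pos":[-0.002,0,0],"spin":0},{"delta_pos":[-0.003,0,0],"spin":0},{"delta_pos":[-0.003,0,0],"spin":0}]'
python3 - <<'E'
from h import *
c=robot.read_camera("wrist"); cv2.imwrite("pics/w16.png",c["color"])
goto([.4974,.0112,.0738])
cv2.imwrite("pics/w16z.png",cv2.resize(c["color"][200:400,220:430],None,fx=2.8,fy=2.8,interpolation=cv2.INTER_CUBIC))
E
```

```text
t: 21.15
tool_pos: [0.4943, -0.015, 0.0738]
orientation: [2.343, 2.086, 0.016]
force: [-0.2, 1.6, -0.0]
opening: 0.0524
t 21.2 delta tool [0.0264 0.     0.0001] spin None zax [ 0.0107  0.0033 -0.9999] pos [ 0.4943 -0.015   0.0738] F [ 0. -0.  0.]
```

View pics/w16z.png

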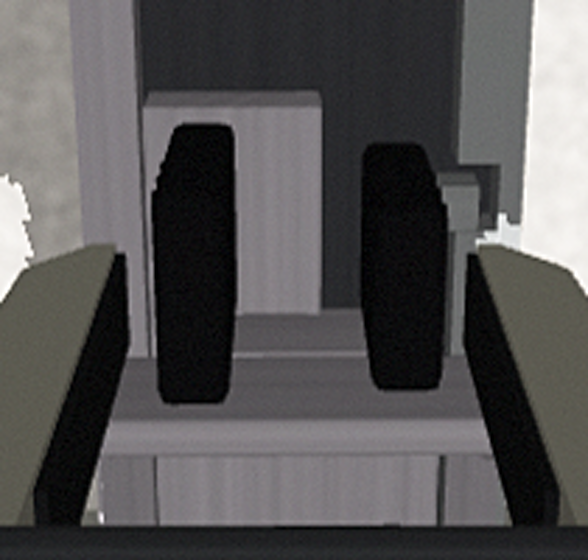

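```bash
python3 -m pendant '[{"delta_pos":[-0.001,0,0],"spin":0},{"delta_pos":[-0.002,0,0],"spin":0},{"delta_pos":[-0.003,0,0],"spin":0},{"delta_pos":[-0.003,0,0],"spin":0}]'
python3 - <<'E'
from h import *
goto([.4974,.0112,.0738])
E
```

```text
t: 21.6
tool_pos: [0.4942, -0.0159, 0.0739]
orientation: [2.344, 2.088, 0.02]
force: [1.6, 12.4, -0.4]
opening: 0.052
t 21.6 delta tool [0.0273 0.     0.0003] spin None zax [ 0.0112  0.0068 -0.9999] pos [ 0.4942 -0.0159  0.0739] F [ 1.6 12.4 -0.4]
```

```bash
python3 -m pendant '[{"delta_pos":[0.003,0,0],"spin":0},{"delta_pos":[0.008,0,0],"spin":0},{"delta_pos":[0.010,0,0],"spin":0},{"delta_pos":[0.010,0,-0.005],"spin":0},{"delta_pos":[0.010,0,-0.03],"spin":0},{"delta_pos":[0.010,0,-0.06],"spin":0},{"delta_pos":[0.010,0,-0.08],"spin":0},{"delta_pos":[0.010,0,-0.08],"spin":0},{"delta_pos":[0.010,0,-0.08],"spin":0}]' -0.5
python3 - <<'E'
from h import *
goto([.4974,.0112,.0738])
c=robot.read_camera("wrist"); cv2.imwrite("pics/w17.png",c["color"])
np.savez("w17.npz",K=c["camera_matrix"],R=c["R"],t=c["t"])
cv2.imwrite("pics/w17z.png",cv2.resize(c["color"][150:390,220:430],None,fx=2.5,fy=2.5,interpolation=cv2.INTER_CUBIC))
E
```

```text
t: 22.5
tool_pos: [0.4947, -0.0068, 0.1541]
orientation: [2.344, 2.087, 0.021]
force: [0.8, 0.9, -0.1]
opening: 0.0695
t 22.5 delta tool [ 0.0176 -0.0003  0.0805] spin None zax [ 0.0122  0.0065 -0.9999] pos [ 0.4947 -0.0068  0.1541] F [ 0.8  0.9 -0.1]
```

View pics/w17z.png

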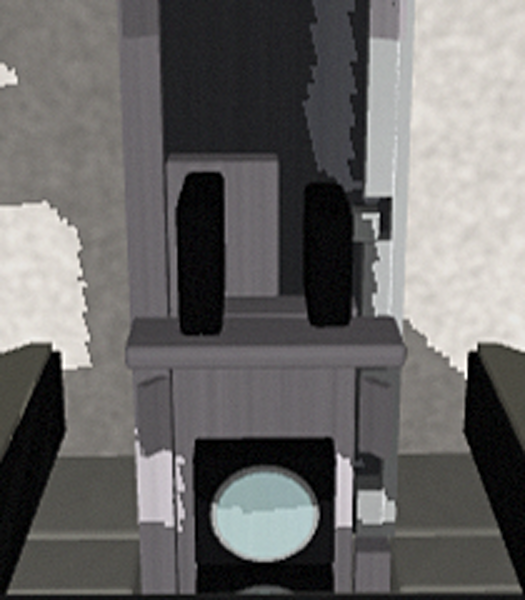

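```bash
python3 -m pendant '[{"delta_pos":[0.03,0,-0.02],"spin":0},{"delta_pos":[0.06,0,-0.04],"spin":0},{"delta_pos":[0.06,0,-0.05],"spin":0},{"delta_pos":[0.06,0,-0.05],"spin":0},{"delta_pos":[0.06,0,-0.05],"spin":0}]'
python3 - <<'E'
from pl import *
pl=loader("w17.npz"); f=lambda u,v,z: pl(220+u/2.5,150+v/2.5,z)
dr=np.array([-.1147,-.9934,0]); n=np.array([.9934,-.1147,0]); o=f(265,513,.071)
def L(p): return np.round([(p-o)@dr*1000-1,(p-o)@n*1000],1)
for nm,u,v,z in [("fixed outer",180,200,.094),("fixed inner",224,200,.094),("tab inner",304,200,.094),("tab outer",351,200,.094),("tooth tip",379,222,.059),("tooth rear",370,212,.059),("tooth front",370,238,.059),("notch rear",383,197,.058),("notch front",383,240,.058),("notch2",365,452,.058)]:
    print(nm,L(f(u,v,z)))
for k in ["top","scene","wrist"]:
    c=robot.read_camera(k); cv2.imwrite(f"pics/{k}18.png",c["color"])
    for l in ["filter_slider_mid","latch_tooth","first_stop"]: mark(k,l,c,1)
st()
E
```

```text
t: 23.05
tool_pos: [0.4998, 0.052, 0.2022]
orientation: [2.345, 2.089, 0.017]
force: [0.1, 0.1, 0.4]
opening: 0.0699
fixed outer [-95.5 -19.2]
fixed inner [-95.5  -9.4]
tab inner [-95.4   8.5]
tab outer [-95.4  19. ]
tooth tip [-79.4  29.8]
tooth rear [-82.1  27.4]
tooth front [-75.1  27.6]
notch rear [-85.9  30.7]
notch front [-74.2  31.1]
notch2 [-12.   28.1]
top filter_slider_mid 0.69 [ 0.491  -0.081   0.0668]
top latch_tooth 0.46 [ 0.526  -0.0079  0.056 ]
top first_stop 0.7 [ 0.4873 -0.0806  0.048 ]
scene filter_slider_mid 0.63 [ 0.4865 -0.0835  0.0658]
scene latch_tooth 0.54 [ 0.7436  0.0409 -0.0015]
scene first_stop 0.97 [ 0.4848 -0.0818  0.0476]
wrist filter_slider_mid 0.67 [ 0.4841 -0.0821  0.0683]
wrist latch_tooth 0.94 [ 0.5253 -0.0088  0.0564]
wrist first_stop 0.45 [ 0.5238 -0.0111  0.0588]
t 23.65 pos [0.5004 0.0525 0.2036] M [[0.115, 0.993, 0.01], [0.993, -0.116, 0.007], [0.008, 0.009, -1.0]] F [ 0.4 -0.1  0.1] op 0.07 q [-0.002 -0.138  1.784  0.007  1.486  0.113]
```

View pics/scene18.png

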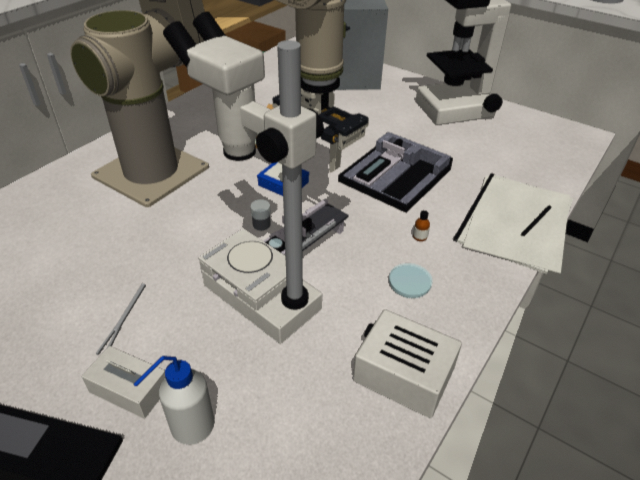

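View pics/wrist18.png

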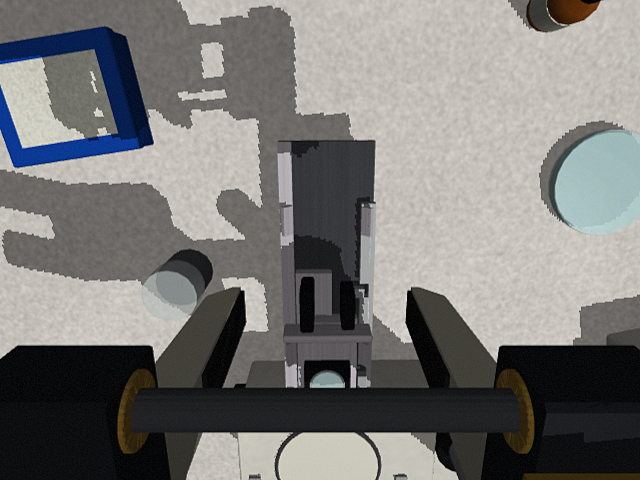

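View pics/top18.png

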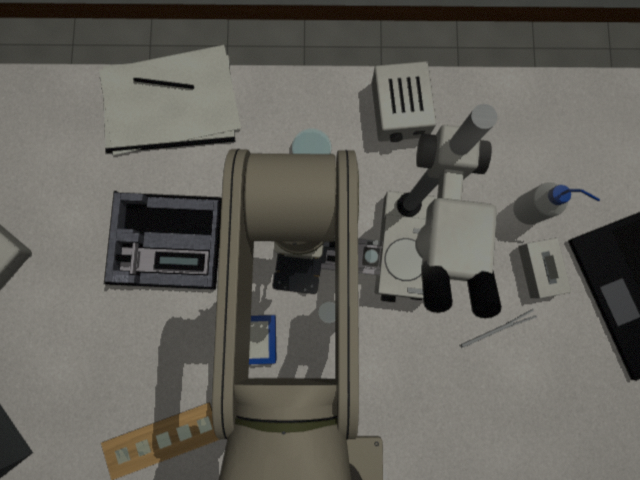

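```bash
python3 -c "
from h import *
print(robot.close_job())"
```

```text
the job is handed in; nothing more can be done
None
```

The filter slider is in the microscope at the first click stop, with its latch tab out. I handed the job in at about 24 s of the 48 s allowed.

**What I did:**
- I lifted the slider by its rear cell and laid it in the guide with the grip at the outer end.
- On the way down it first caught on a +y lead-in horn, at about 24 N vertical and 16 N sideways. I raised it 2 mm, moved it about 1.7 mm sideways, seated it and let go.
- I squeezed the grip to about 32–33 mm and slid it in about 75 mm. Then I opened the fingers to release the tab and pushed on by the cross-bar until the tooth snapped out.

**Last checks:**
- **Locked:** a further 3 mm push command moved it only 0.9 mm before it stopped at 12.4 N.
- **Tooth:** from above it sits in the first notch, with its tip about 30 mm from the centre line (nominal 30). The second notch is well ahead of it.
- **Tab:** it measured 38 mm across the grip plates in the last picture, against 40 mm nominal and 40 mm when I measured it free. The gap between the plates was unchanged (17.9 against 17.4 mm), so I put the difference down to reading error.
- **Robot and bench:** the arm is clear of everything with no force reading. The slit slider and the rest of the bench look unmoved in the pictures.

**Disagreement:** in one scene picture the network put the latch tooth far from the slider. The other two cameras agreed with where I measured it.

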